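Finish the drying crib and free the turntable

TASK

Finish the crosswise drying crib on the decorating turntable: set down (do not drop) the two loose pale slats square across the two darker slats already lying on the wheel, centred on them and one near each end, so that the four make an even noughts-and-crosses shape. Then free the wheel for the next decorating position: pull the red index knob straight up until its sprung pin is fully back and clear of its hole in the wheel, and finish while still holding it there in the gripper. Leave the crib as built and the other things on the table where they stand.

Things in the scene. Friction and masses are not known exactly. Their poses are not given: they have to be found in the camera images.
- slat_1_mid (a point): loose pale wooden slat, 140 x 20 x 16 mm, about 30 g; this point is its centre (half-way up), x along its length, y across its width, z up; starts on the table, to the robot's right of the turntable
- slat_2_mid (a point): loose pale wooden slat, 140 x 20 x 16 mm, about 30 g; this point is its centre (half-way up), x along its length, y across its width, z up; starts on the table, to the robot's right of the turntable
- low_1_mid (a point): loose darker wooden slat, 140 x 20 x 16 mm, about 30 g; this point is its centre (half-way up), x along its length, y across its width, z up; starts on the wheel as one of the two parallel lower slats, at wheel_top x +45 mm, its length along wheel_top y
- low_2_mid (a point): loose darker wooden slat, 140 x 20 x 16 mm, about 30 g; this point is its centre (half-way up), x along its length, y across its width, z up; starts on the wheel as the other lower slat, at wheel_top x -45 mm, its length along wheel_top y. The upper slats go on top of both, along wheel_top x, at about wheel_top y +45 and -45 mm, their centres then 24 mm above the wheel's top
- wheel_top (a point): centre of the top face of the turntable's round aluminium wheel (260 mm across, 14 mm thick, top face 70 mm above the table); x points horizontally from the wheel's centre to the index pin, z up. The whole turntable is fixed to the table and the wheel does not turn. At the rim on the +x side a blue post (outside the rim, 150 to 166 mm from the centre) carries a blue arm over the rim, 26 mm wide, reaching inwards to 102 mm from the centre, from 100 to 112 mm above the table
- seat_hole (a point): mouth of the hole in the wheel that the index pin sits in, in the wheel's top face, 118 mm from the wheel's centre, straight below the knob
- knob_mid (a point): centre of the red cylindrical pull knob on top of the index pin: 26 mm diameter, 26 mm high, upright axis, 143 mm above the table when the pin is in its hole; it moves with the pin. Below the knob is a brass barrel 18 mm in diameter and 16 mm high standing on the blue arm, whose top is 18 mm below the knob's underside; the space round knob and barrel is free
- index_pin (a joint): lift of the sprung index pin in m: 0 fully seated (it reaches 10 mm into the hole), 0.020 fully pulled back against its stop. It slides straight up; a spring pulls it down with about 5 N seated rising to 11 N fully up, and it snaps back when let go
- glaze_jar: bystander: glaze jar with blue cap, 60 mm wide, 85 mm high; origin at its underside
- mug: bystander: blue mug, 80 mm wide, 90 mm high; origin at its underside
- vase: bystander: green vase, 76 mm wide, 105 mm high; origin at its underside
- bowl: bystander: terracotta bowl, 110 mm wide, 50 mm high; origin at its underside
- brush: bystander: brush lying on the table, along its x; origin at its underside
- puck: bystander: white ceramic test disc, 40 mm wide, 18 mm high, between slats and turntable; origin at its underside
- cone: bystander: yellow cone, 44 mm wide, 50 mm high; origin at its underside
Mind the look-alikes: they are no part of the job. What is shaped like the part that bears slat_2_mid but pink is not meant. What is shaped like the part that bears slat_1_mid but pink or yellow is not meant.

How it is judged:
By the outcome, as a careful person would: the job done as asked, in the order asked, and still so for the second after the job is handed in, while the arm keeps its last pose, push and grip.
It also fails if it takes over 59 s, if anything falls off the work surface, if the arm or the gripper's body presses on something with over 40 N, if the wrist force passes 120 N, or if a joint passes its speed limit or range.

ROBOT

A 6-joint arm with a two-finger parallel gripper is mounted at the origin on the work surface. World frame = base frame: x ahead of the robot, y to its left, z up, the work surface at z = 0. Lengths are in m, angles in rad, forces in N, time in s.
With the tool pointing down it reaches from about 0.25 to 0.8 m from the base axis. Payload 8.5 kg.
Tool frame: the origin (TCP) lies between the finger pads; the fingertips stand 19 mm ahead of it and the grasp point (between the pads) is the TCP; z points along the fingers, y is the line along which they close (so a half turn about z gives the same grasp; the last joint's range is limited). The gripper opens to 85 mm and grips with 20 to 120 N. Pads are 22 mm wide; open, the fingers measure 114 mm over their backs; the gripper's body (76 mm by 85 mm) begins 54 mm behind the grasp point. The pads swing forward as they close: fully open they stand 13 mm farther back than shut.
Start: joints at [-1.226, 0.238, -0.013, 1.319, 0, 1.571], TCP at [0.177, -0.494, 0.25] pointing down, gripper open.
Joint ranges: [-2.66, 2.66], [-1.03, 1.9], [-1.14, 1.46], [-1.82, 2.27], [-1.45, 1.34], [-3.14, 3.14]. Speed limits (rad/s): [2.22, 2.22, 2.79, 3.14, 3.14, 3.14].

INTERFACE

Orientations are given as a unit quaternion [w, x, y, z].
In Python, from cell import env gives the robot as it stands.
- The arm moves only by the tool send_rows, never from a script. Its argument "motion" is a list of rows, each a list of 6 numbers: the shift along the tool's x, y, z in cm, then the turn, a rotation vector about the tool's x, y, z in rad. A call has 1 to 5 rows; each row shifts and turns the commanded pose from where the row before left it, along the tool's axes as they then stand; what a row does not reach is not made up. A row lasts 1/10 s, in which the tool goes at most 50 mm and 8.59 degrees, less where a joint would pass 70% of its speed; a pose out of reach is approached as far as the arm can. A call is refused whole if a number of a shift passes 5 or a number of a turn 0.15, either way. A call with a gripper value outside its range is refused whole. "gripper" is the gripper's target within -1 to 1 (shut at 1, half-way at 0, fully open at -1), set as the call begins (left out, the last holds). The fingers move at their own pace and stop on an object; the grip force is fixed at half the most. Time passes only in rows, so rows that do not move let the fingers close. It gives the time, the measured TCP pose, the force, the opening and the grip force at its end, in the units of the state.
- env.sense(): the state, without advancing time (a new reading comes with each control period).
- env.camera(name): name is "side" or "top"; returns a dict with "color" (420x560x3 uint8, blue, green, red), "fx", "fy", "cx", "cy" (pixels), "eye" and "rotation" of the camera in the world. Camera axes: x right, y up, looking along -z (the intrinsics and any distortion apply to the point x, -y, -z); pixel columns grow to the right and rows downward; lengths in m; the calibration is good to about 2 mm. A picture is of the moment at which its call begins. There is no depth.
- env.finish_job(): hands the job in; it is judged then, once.
The state is a dict: "clock": time; "joints": joint angles; "joint_vel": joint speeds; "joint_torque": joint torques, N m; "position": TCP position; "orientation": TCP orientation; "contact_force": force on the tool from outside, world axes, zero at the start; "torque": the same for the moment, N m; "gripper_width": opening from 0.0 (shut) to 1.0 (fully open); "grip_force": force on a finger pad.
Only numpy, scipy, OpenCV 4.12 (cv2) and the standard library are available. Lean on these libraries where they do the work, as an engineer would, in place of code of your own. Each camera call takes 0.05 s, during which the arm holds its last target. There are 200 camera calls.

## Working session

There is one attempt and no reset: what is moved stays moved. The work goes in short steps, Python scripts to look and compute and a tool call to move; the robot and the scene stay as the last step left them, time stands still between calls to the robot, and variables do not carry over. Pictures are saved under pics/ and viewed, at most 10 in all, crops included, and the job is handed in when it is done.

Besides the shell and the picture viewer there is one more tool, called after "Call:" in YAML: its name, and indented under it one key for each argument. send_rows: Moves the arm, as the interface text tells. Its arguments: {"type":"object","properties":{"motion":{"type":"array","items":{"type":"array","items":{"type":"number"}}},"gripper":{"type":"number"}},"required":["motion"]}

```bash
mkdir -p pics; cat > h.py <<'E'
from cell import env
import cv2, numpy as np, json
def snap(n,f):
    c=env.camera(n); cv2.imwrite(f'pics/{f}.png',c['color'])
    json.dump({k:np.asarray(v).tolist() for k,v in c.items() if k!='color'},open(f'pics/{f}.json','w')); return c
def load(f): return json.load(open(f'pics/{f}.json'))
def ray(c,u,v):
    R=np.array(c['rotation']);
    if R.shape!=(3,3):
        from scipy.spatial.transform import Rotation as S
        R=S.from_quat(R[[1,2,3,0]]).as_matrix()
    d=R@np.array([(u-c['cx'])/c['fx'],-(v-c['cy'])/c['fy'],-1]); return np.array(c['eye']),d
def onz(c,u,v,z):
    e,d=ray(c,u,v); return (e+d*(z-e[2])/d[2]).round(4)
def tri(c1,p1,c2,p2):
    A=[];b=[]
    for c,p in((c1,p1),(c2,p2)):
        e,d=ray(c,*p); d=d/np.linalg.norm(d); P=np.eye(3)-np.outer(d,d); A.append(P); b.append(P@e)
    return np.linalg.lstsq(np.vstack(A),np.hstack(b),rcond=None)[0].round(4)
E
python3 - <<'E'
from h import *
for n in('side','top'):
    c=snap(n,n+'0'); print({k:v for k,v in c.items() if k!='color'})
    cv2.imwrite(f'pics/{n}0b.png',cv2.resize(c['color'],(784,588),interpolation=cv2.INTER_CUBIC))
print(env.sense())
E
```

```text
{'fx': 464.8911623924163, 'fy': 464.8911623924163, 'cx': 276.4218548656369, 'cy': 203.55301999381982, 'eye': array([0.06868636, 0.65396413, 1.02276893]), 'rotation': array([-0.2718149 , -0.11224527,  0.33333875,  0.89576947])}
{'fx': 534.771389130402, 'fy': 534.771389130402, 'cx': 284.6223975307048, 'cy': 203.52886146938496, 'eye': array([0.297722  , 0.02794308, 1.57186662]), 'rotation': array([-0.69709855, -0.05926387,  0.05871176,  0.71210557])}
{'clock': 0.1, 'joints': array([-1.22600174e+00,  2.38731112e-01, -1.41591431e-02,  1.31920161e+00,
        2.74272886e-05,  1.57081718e+00]), 'joint_vel': array([ 0.00111118, -0.00180687,  0.00243408, -0.00204262, -0.00174921,
       -0.00019725]), 'joint_torque': array([ 9.84292674e-04, -5.39721036e+01,  3.46998525e+01,  1.34014059e-02,
        5.37937524e-05, -2.72964478e-06]), 'position': array([ 0.17734283, -0.49377439,  0.24974069]), 'orientation': array([-6.40518673e-04,  9.85177938e-01,  1.71534284e-01, -9.76176801e-05]), 'contact_force': array([-0.71589991,  0.72820052,  0.56666106]), 'torque': array([-0.0141793 , -0.01330628,  0.02265959]), 'grip_force': 0.0, 'gripper_width': 0.997097794157059}
```

View pics/top0b.png

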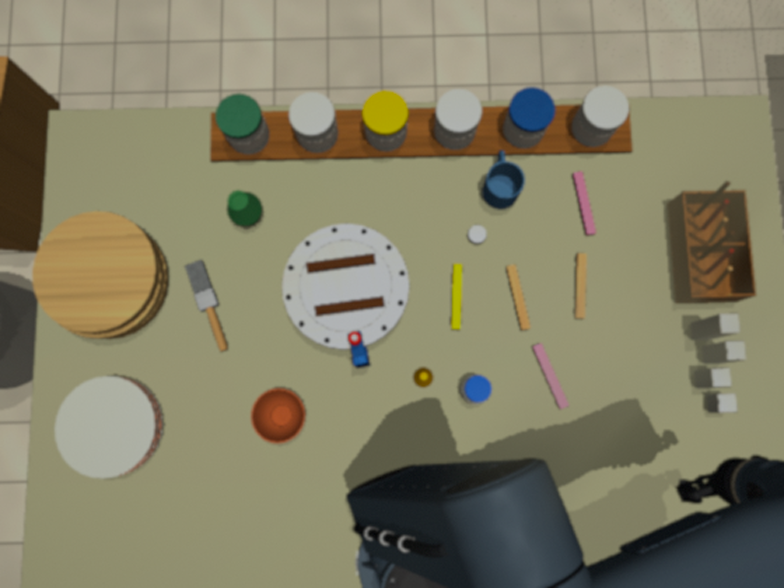

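View pics/side0b.png

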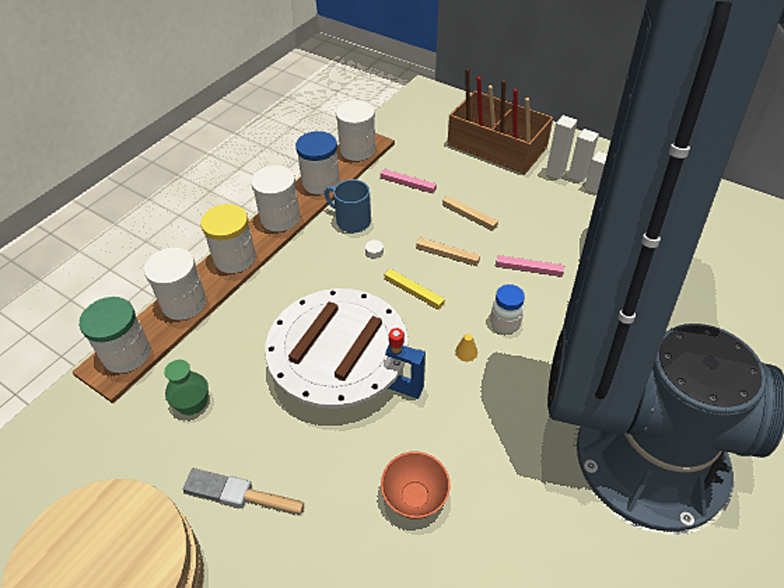

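Top view (784 px scale): the candidates are tan slats at (518,297) and (581,285), a yellow look-alike at (457,297) and pink ones at (584,203) and (550,376). I choose the two tan ones. The dark slats are at (341,263) and (349,306), and the knob is at (355,338). Side view: tan slats at (470,212) and (448,250), knob at (396,338). I'll check with one close crop montage.

```bash
python3 - <<'E'
from h import *
t=cv2.imread('pics/top0.png'); s=cv2.imread('pics/side0.png')
r=lambda im,x,y,w,h,W,H: cv2.resize(im[y:y+h,x:x+w],(W,H),interpolation=cv2.INTER_CUBIC)
# top: slats 350..430 x 180..240 (x5); wheel 195..295 x 155..265 ; side slats, side knob
m=np.zeros((600,800,3),np.uint8)
m[:300,:400]=r(t,350,177,80,60,400,300)
m[:300,400:]=r(t,200,180,96,72,400,300)
m[300:,:400]=r(s,280,130,88,66,400,300)
m[300:,400:]=r(s,200,205,120,90,400,300)
cv2.imwrite('pics/m0.png',m)
ct,cs=load('top0'),load('side0')
for nm,im in(('t',t),('s',s)):
    hsv=cv2.cvtColor(im,cv2.COLOR_BGR2HSV)
    for k,lo,hi in(('tan',(10,90,120),(19,200,255)),('red',(0,180,120),(5,255,255)),('red2',(175,180,120),(180,255,255)),('brown',(3,100,30),(14,255,125))):
        q=cv2.inRange(hsv,np.array(lo),np.array(hi))
        for c in cv2.findContours(q,0,2)[0]:
            if 25<cv2.contourArea(c)<900: print(nm,k,cv2.contourArea(c),[np.round(x,1).tolist() if not np.isscalar(x) else round(x,1) for x in cv2.minAreaRect(c)])
E
```

```text
t tan 441.5 [[67.5, 233.0], [14.0, 57.0], 90.0]
t tan 145.0 [[154.4, 234.7], [32.0, 6.0], 70.3]
t tan 63.0 [[511.8, 205.5], [12.2, 16.9], 79.7]
t tan 52.5 [[508.8, 197.4], [6.4, 15.2], 61.7]
t tan 190.5 [[369.8, 212.3], [46.1, 6.3], 76.0]
t tan 45.5 [[504.3, 186.8], [5.7, 10.6], 45.0]
t tan 158.5 [[414.3, 203.6], [5.9, 45.0], 1.7]
t tan 49.5 [[506.0, 165.4], [6.2, 14.2], 51.3]
t tan 50.5 [[502.8, 153.8], [4.9, 14.1], 45.0]
t tan 75.5 [[200.0, 108.5], [5.0, 22.0], 90.0]
t tan 76.0 [[297.5, 107.0], [4.0, 23.0], 90.0]
t tan 61.0 [[394.5, 104.0], [6.0, 23.0], 90.0]
t tan 54.0 [[245.2, 103.8], [6.0, 21.9], 65.0]
t tan 99.5 [[200.5, 94.5], [9.0, 13.0], 90.0]
t tan 171.5 [[249.5, 91.3], [14.0, 16.0], 85.2]
t tan 183.0 [[298.5, 90.0], [14.0, 15.0], 90.0]
t tan 59.0 [[444.0, 90.0], [12.0, 16.0], 0.0]
t tan 91.5 [[397.0, 88.0], [14.0, 12.0], 90.0]
t tan 81.5 [[154.5, 96.5], [9.0, 33.0], 0.0]
t tan 128.5 [[197.0, 83.5], [9.0, 18.0], 90.0]
t tan 56.0 [[248.5, 80.0], [4.0, 17.0], 90.0]
t tan 49.5 [[301.0, 78.5], [3.0, 18.0], 90.0]
t tan 225.5 [[350.3, 85.8], [15.4, 24.6], 15.3]
t tan 30.0 [[403.0
[... 1071 characters left out ...]
40.7, 4.5], 26.6]
s tan 300.5 [[258.9, 111.5], [16.5, 47.8], 54.9]
s red 54.0 [[282.5, 238.5], [7.0, 9.0], 90.0]
s brown 38.0 [[314.3, 348.6], [9.7, 34.5], 8.4]
s brown 77.5 [[73.9, 263.0], [22.2, 8.0], 39.5]
s brown 334.0 [[255.3, 248.2], [8.3, 51.6], 34.1]
s brown 342.5 [[223.2, 237.2], [8.4, 51.2], 36.0]
s brown 74.0 [[116.7, 225.3], [22.2, 8.6], 39.5]
s brown 70.0 [[154.2, 191.6], [20.7, 9.1], 40.9]
s brown 60.5 [[188.0, 162.2], [19.9, 8.1], 42.9]
s brown 346.0 [[151.7, 218.7], [33.1, 218.3], 56.0]
s brown 46.5 [[218.4, 135.8], [18.8, 7.6], 40.6]
s brown 41.5 [[266.9, 114.0], [2.1, 39.6], 48.0]
s brown 74.5 [[373.0, 88.0], [4.0, 24.0], 0.0]
s brown 81.5 [[347.0, 79.5], [23.0, 6.0], 90.0]
```

View pics/m0.png

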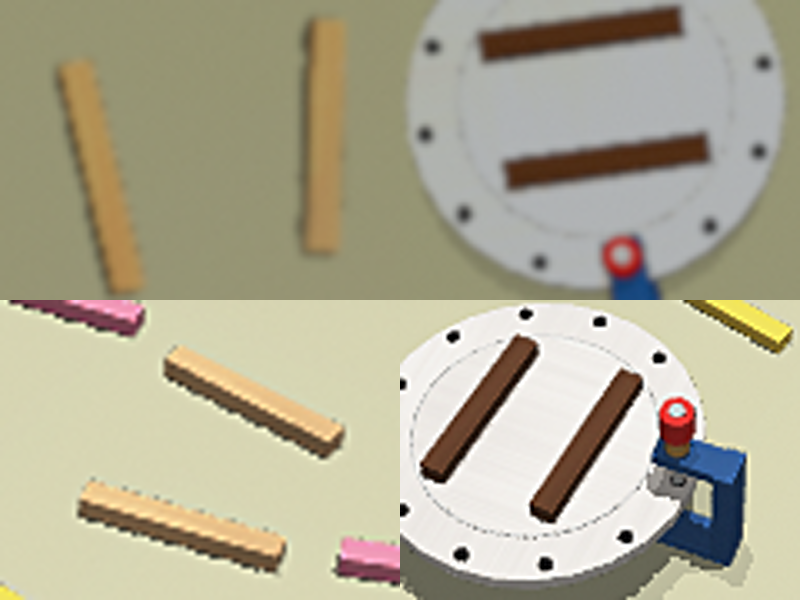

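The crop shows two plain tan slats: A from (77,62) to (127,290) and B from (327,20) to (321,250). It also shows the dark slats and the knob top at (622,253) and, in the side view, (678,411). Next I'll triangulate them.

```bash
python3 - <<'E'
from h import *
ct,cs=load('top0'),load('side0')
T=lambda x,y:(350+x/5-.4,177+y/5-.4); S=lambda x,y:(280+x/4.545-.4,130+y/4.545-.4)
TW=lambda x,y:(200+x/4.1667-.4,180+y/4.1667-.4); SW=lambda x,y:(200+x/3.333-.4,205+y/3.333-.4)
for n,a,b in(('A+',T(77,62),S(91,190)),('A-',T(127,290),S(276,246)),('B+',T(327,20),S(174,54)),('B-',T(321,250),S(334,133)),
 ('knobtop',TW(222,253),SW(278,111)),('L2 l',TW(81,47),SW(35,170)),('L2 r',TW(282,20),SW(125,41)),('L1 l',TW(105,175),SW(145,211)),('L1 r',TW(309,147),SW(230,78))):
    print(n,tri(ct,a,cs,b),end=' ')
    for z in(.016,.086,.156): print(z,onz(ct,*a,z)[:2],onz(cs,*b,z)[:2],end=' ')
    print()
# wheel ellipse/circle in top view
hsv=cv2.cvtColor(cv2.imread('pics/top0.png'),cv2.COLOR_BGR2HSV)
q=cv2.inRange(hsv,np.array((0,0,120)),np.array((180,45,255))); 
for c in cv2.findContours(q,0,2)[0]:
    if cv2.contourArea(c)>2000: print(cv2.contourArea(c),cv2.minEnclosingCircle(c), cv2.fitEllipse(cv2.convexHull(c)))
E
```

```text
A+ [ 0.5982 -0.214   0.011 ] 0.016 [ 0.5986 -0.2126] [ 0.5941 -0.2102] 0.086 [ 0.585  -0.2018] [ 0.5576 -0.1501] 0.156 [ 0.5715 -0.191 ] [ 0.5211 -0.0901] 
A- [ 0.4643 -0.2354  0.0133] 0.016 [ 0.4624 -0.2356] [ 0.4649 -0.2324] 0.086 [ 0.455  -0.2237] [ 0.4373 -0.1708] 0.156 [ 0.4476 -0.2119] [ 0.4098 -0.1091] 
B+ [ 0.6213 -0.3637  0.0108] 0.016 [ 0.6208 -0.3622] [ 0.6179 -0.3587] 0.086 [ 0.6062 -0.3447] [ 0.5797 -0.2883] 0.156 [ 0.5917 -0.3271] [ 0.5415 -0.2179] 
B- [ 0.4842 -0.3506  0.0137] 0.016 [ 0.4834 -0.3502] [ 0.4838 -0.3482] 0.086 [ 0.4751 -0.3332] [ 0.4549 -0.2785] 0.156 [ 0.4667 -0.3162] [ 0.426  -0.2088] 
knobtop [0.4392 0.1129 0.1509] 0.016 [0.4532 0.1212] [0.4959 0.0289] 0.086 [0.4462 0.117 ] [0.4662 0.0724] 0.156 [0.4392 0.1129] [0.4365 0.1159] 
L2 l [0.5898 0.212  0.0785] 0.016 [0.6022 0.2199] [0.6239 0.1827] 0.086 [0.5885 0.2112] [0.5853 0.2154] 0.156 [0.5748 0.2026] [0.5467 0.2482] 
L2 r [0.6076 0.0756 0.0777] 0.016 [0.6187 0.0766] [0.6447 0.0385] 0.086 [0.6043 0.0744] [0.6046 0.0813] 0.156 [0.5898 0.0723] [0.5646 0.1241] 
L1 l [0.5009 0.1957 0.0777] 0.016 [0.5101 0.
[... 163 characters left out ...]
] 0.086 [0.5166 0.0576] [0.5146 0.0663] 0.156 [0.5063 0.0562] [0.4813 0.1102] 
2521.0 ((11.0, 346.0), 73.82421112060547) ((9.538360595703125, 316.8155212402344), (22.321123123168945, 255.360107421875), 1.7482662200927734)
4074.5 ((73.86600494384766, 304.3349914550781), 37.72183609008789) ((74.20194244384766, 304.716064453125), (70.32652282714844, 75.38734436035156), 35.28074264526367)
6340.5 ((246.3780517578125, 203.94105529785156), 46.27354049682617) ((246.5075225830078, 204.09849548339844), (90.65274047851562, 92.39449310302734), 67.11829376220703)
40118.0 ((279.5, 19.0), 280.1451416015625) ((281.73321533203125, 28.64023780822754), (142.31719970703125, 600.478759765625), 90.37378692626953)
```

```bash
cat > wheel.py <<'E'
from h import *
from scipy.optimize import least_squares
def proj(c,P):
    from scipy.spatial.transform import Rotation as S
    q=np.array(c['rotation']); p=S.from_quat(q[[1,2,3,0]]).inv().apply(np.atleast_2d(P)-np.array(c['eye']))
    return np.c_[c['cx']+c['fx']*p[:,0]/-p[:,2], c['cy']-c['fy']*p[:,1]/-p[:,2]]
def holes(f,z=.07,c0=(.551,.137)):
    im=cv2.imread(f'pics/{f}.png'); c=load(f); g=cv2.resize(im,None,fx=4,fy=4,interpolation=cv2.INTER_CUBIC)
    v=g.max(2); q=cv2.inRange(v,0,115); out=[]
    n,_,st,ce=cv2.connectedComponentsWithStats(q)
    for s,e in zip(st,ce):
        if 60<s[4]<700:
            w=onz(c,(e[0]+.5)/4-.5,(e[1]+.5)/4-.5,z)[:2]
            r=np.linalg.norm(w-c0)
            if .108<r<.128: out.append(w)
    return np.array(out)
def fit(f):
    h=holes(f); print(f,len(h))
    s=least_squares(lambda p:np.linalg.norm(h-p,axis=1)-.118,(.551,.137),loss='soft_l1',f_scale=.002)
    a=np.degrees(np.arctan2(*(h-s.x).T[::-1])); print('centre',s.x.round(4),'res',(s.fun*1e3).round(1),'ang',np.sort(a).round(1))
if __name__=='__main__':
    for f in('top0','side0'): fit(f)
E
python3 wheel.py
```

```text
top0 11
centre [0.5539 0.1355] res [-0.1  0.2 -0.5  0.1 -0.2 -0.1  0.2 -0.2  0.1 -0.2 -0.3] ang [-139.1 -109.2  -79.   -49.4  -19.3   10.7   40.9   70.8  100.8  130.8
  161. ]
side0 11
centre [0.5541 0.1382] res [-0.1 -0.1 -0.3 -0.2 -0.4 -0.4 -3.  -0.4  0.6  0.  -0. ] ang [-176.5 -109.6  -79.4  -49.5  -19.2   10.9   40.9   71.   100.9  131.
  160.9]
```

Call:
send_rows:
  motion:
    - [5,0,0,0,0,0.085]
    - [5,0,0,0,0,0.092]
    - [5,0,0,0,0,0]
    - [5,0,0,0,0,0]
    - [5,0,0,0,0,0]
  gripper: -0.2

```text
clock: 0.6
position: [0.4225, -0.4385, 0.25]
orientation: [-0.0, 0.996, 0.084, -0.0]
contact_force: [-0.7, -0.1, 0.3]
gripper_width: 0.602
grip_force: 0.0
```

```bash
python3 - <<'E'
from wheel import *
im=cv2.imread('pics/top0.png'); 
for f in('top0','side0'):
    c=load(f); im=cv2.resize(cv2.imread(f'pics/{f}.png'),None,fx=4,fy=4,interpolation=cv2.INTER_CUBIC)
    h=cv2.cvtColor(im,cv2.COLOR_BGR2HSV)
    q=cv2.inRange(h,np.array((3,90,20)),np.array((16,255,140)))
    n,l,st,ce=cv2.connectedComponentsWithStats(q)
    for i in range(1,n):
        if st[i][4]<2500: continue
        w=onz(c,*((ce[i]+.5)/4-.5),.086)
        if abs(w[0]-.553)>.09 or abs(w[1]-.136)>.06: continue
        yx=np.argwhere(l==i)[::5]
        W=np.array([onz(c,(x+.5)/4-.5,(y+.5)/4-.5,.086)[:2] for y,x in yx])
        r=cv2.minAreaRect((W*1e4).astype(np.float32)); m=W.mean(0); e,v=np.linalg.eigh(np.cov(W.T)); d=v[:,1]
        print(f,'cen',m.round(4),'rect',np.array(r[0]).round(0),np.array(r[1]).round(0),r[2],'pca',np.degrees(np.arctan2(d[0],-d[1])).round(2))
E
```

```text
top0 cen [0.5965 0.1437] rect [5965. 1439.] [ 168. 1339.] 6.842773914337158 pca -173.24
top0 cen [0.5084 0.1267] rect [5086. 1269.] [ 162. 1333.] 6.945967674255371 pca -173.23
side0 cen [0.5938 0.1525] rect [5935. 1507.] [ 249. 1458.] 6.612777233123779 pca -172.9
side0 cen [0.5062 0.1357] rect [5060. 1340.] [ 233. 1459.] 6.796489238739014 pca -172.89
```

Call:
send_rows:
  motion:
    - [2.84,-3.88,0,0,0,0]
    - [2.84,-3.88,0,0,0,0]
    - [2.84,-3.88,0,0,0,0]
    - [2.84,-3.88,0,0,0,0]
    - [2.84,-3.88,0,0,0,0]

```text
clock: 1.1
position: [0.5288, -0.2224, 0.25]
orientation: [-0.0, 0.996, 0.084, -0.0]
contact_force: [0.3, 0.2, -0.3]
gripper_width: 0.599
grip_force: 0.0
```

```bash
python3 - <<'E'
from wheel import *
for f in('top0','side0'):
    c=load(f); im=cv2.resize(cv2.imread(f'pics/{f}.png'),None,fx=4,fy=4,interpolation=cv2.INTER_CUBIC)
    h=cv2.cvtColor(im,cv2.COLOR_BGR2HSV)
    q=cv2.inRange(h,np.array((9,80,80)),np.array((20,220,255)))
    n,l,st,ce=cv2.connectedComponentsWithStats(q)
    for i in range(1,n):
        if st[i][4]<1000: continue
        w=onz(c,*((ce[i]+.5)/4-.5),.014)
        if not(.4<w[0]<.65 and -.45<w[1]<-.18): continue
        W=np.array([onz(c,(x+.5)/4-.5,(y+.5)/4-.5,.014)[:2] for y,x in np.argwhere(l==i)[::3]])
        r=cv2.minAreaRect((W*1e4).astype(np.float32)); m=W.mean(0); e,v=np.linalg.eigh(np.cov(W.T)); d=v[:,1]
        print(f,'cen',m.round(4),np.array(r[0]).round(0),np.array(r[1]).round(0),'pca',np.degrees(np.arctan(d[1]/d[0])).round(2))
print(env.sense()['position'],env.sense()['joints'].round(3))
E
```

```text
top0 cen [ 0.552  -0.3564] [ 5516. -3565.] [ 219. 1390.] pca -4.92
top0 cen [ 0.5287 -0.2237] [ 5297. -2237.] [1395.  219.] pca 10.7
side0 cen [ 0.547  -0.3488] [ 5487. -3484.] [ 331. 1449.] pca -5.61
side0 cen [ 0.5267 -0.2165] [ 5284. -2164.] [1419.  343.] pca 10.36
[ 0.52879322 -0.22239667  0.24999403] [-0.398  0.323  0.105  1.353  0.     2.576]
```

Call:
send_rows:
  motion:
    - [0,0,0,0,0,-0.149]
    - [0,0,0,0,0,-0.149]
    - [0,0,0,0,0,-0.149]
    - [0,0,0,0,0,-0.149]
    - [0,0,0,0,0,-0.149]

```text
clock: 1.6
position: [0.5282, -0.2241, 0.2499]
orientation: [-0.0, 0.896, 0.444, -0.0]
contact_force: [-0.3, -0.4, -0.6]
gripper_width: 0.597
grip_force: 0.0
```

Call:
send_rows:
  motion:
    - [0,0,0,0,0,-0.149]
    - [0,0,0,0,0,-0.149]
    - [0,0,0,0,0,-0.149]
    - [0,0,0,0,0,-0.149]
    - [0,0,0,0,0,-0.149]

```text
clock: 2.1
position: [0.5281, -0.2242, 0.2499]
orientation: [-0.0, 0.673, 0.739, -0.0]
contact_force: [-0.1, 0.3, 0.1]
gripper_width: 0.602
grip_force: 0.0
```

Call:
send_rows:
  motion:
    - [0,0,0,0,0,-0.149]
    - [0,0,0,0,0,-0.149]
    - [0,0,0,0,0,-0.149]
    - [0,0,0,0,0,-0.149]
    - [0,0,0,0,0,-0.149]

```text
clock: 2.6
position: [0.5281, -0.2242, 0.2499]
orientation: [-0.0, 0.358, 0.934, 0.0]
contact_force: [0.2, -0.8, -0.2]
gripper_width: 0.6
grip_force: 0.0
```

Call:
send_rows:
  motion:
    - [0,0,0,0,0,-0.149]
    - [0,0,0,0,0,-0.149]
    - [0,0,1,0,0,-0.149]
    - [0,0,4,0,0,-0.149]
    - [0,0,5,0,0,-0.149]

```text
clock: 3.1
position: [0.5296, -0.2248, 0.1507]
orientation: [0.002, -0.006, 1.0, -0.001]
contact_force: [-0.2, -0.0, -0.3]
gripper_width: 0.597
grip_force: 0.0
```

Call:
send_rows:
  motion:
    - [0,0,4,0,0,-0.149]
    - [0,0,3,0,0,-0.028]
    - [0,0,0,0,0,0]

```text
clock: 3.4
position: [0.5255, -0.223, 0.0762]
orientation: [-0.003, -0.092, 0.996, 0.002]
contact_force: [-0.2, -0.1, 0.4]
gripper_width: 0.6
grip_force: 0.0
```

```bash
python3 - <<'E'
from h import *
s=env.sense(); print(s['position'].round(4),s['orientation'].round(4),s['joints'].round(3))
R=snap('side','side1'); cv2.imwrite('pics/s1c.png',cv2.resize(R['color'][60:240,220:460],(800,600),interpolation=cv2.INTER_CUBIC))
E
```

```text
[ 0.5255 -0.223   0.0762] [-0.0035 -0.0916  0.9958  0.0019] [-0.401  0.431 -0.197  0.951  0.    -0.585]
```

View pics/s1c.png

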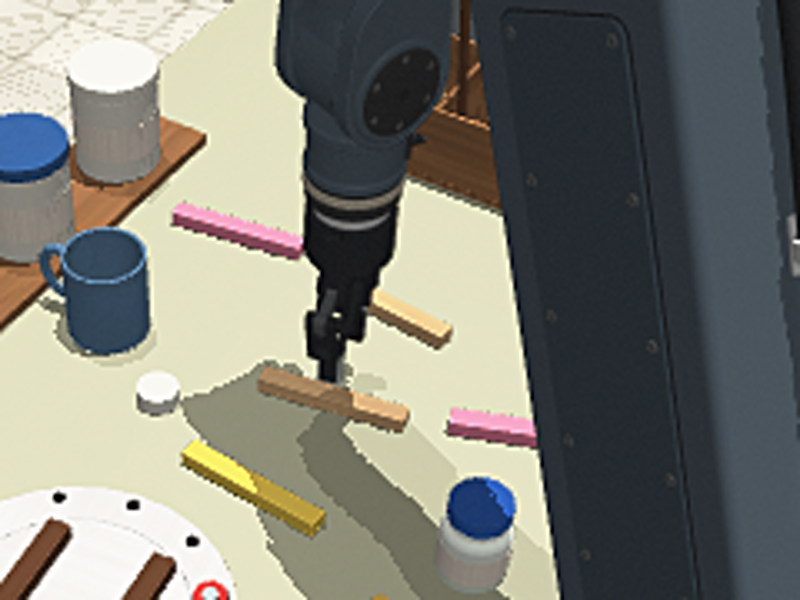

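The gripper is over slat A at (335,395) in the crop, aligned with its length. Now I'll descend.

Call:
send_rows:
  motion:
    - [0,0,1.5,0,0,0]
    - [0,0,2,0,0,0]
    - [0,0,1.5,0,0,0]
    - [0,0,0.4,0,0,0]
    - [0,0,0,0,0,0]

```text
clock: 3.95
position: [0.529, -0.2245, 0.0274]
orientation: [0.0, -0.091, 0.996, -0.0]
contact_force: [0.2, -0.6, 0.7]
gripper_width: 0.598
grip_force: 0.0
```

Call:
send_rows:
  motion:
    - [0,0,0.2,0,0,0]
    - [0,0,0,0,0,0]
    - [0,0,0,0,0,0]
    - [0,0,0,0,0,0]
    - [0,0,0,0,0,0]
  gripper: 1

```text
clock: 4.45
position: [0.5289, -0.2246, 0.0255]
orientation: [0.001, -0.091, 0.996, -0.0]
contact_force: [-1.2, 0.2, 5.5]
gripper_width: 0.21
grip_force: 59.2
```

Call:
send_rows:
  motion:
    - [0,0,-1.5,0,0,0]
    - [0,0,-4,0,0,0]
    - [0,0,-5,0,0,0]
    - [0,0,-5,0,0,0]
    - [0,0,-4.5,0,0,0.03]

```text
clock: 4.95
position: [0.5282, -0.2242, 0.2275]
orientation: [0.001, -0.076, 0.997, -0.0]
contact_force: [1.1, -0.8, -0.6]
gripper_width: 0.213
grip_force: 58.7
```

```bash
python3 - <<'E'
from h import *
s=env.sense(); p=s['position'];w,x,y,z=s['orientation']; h=2*np.arctan2(y,x); print(p.round(4),np.degrees(h)%360,s['joints'].round(3),s['gripper_width'])
d=np.array([.545,.18])-p[:2]; a=np.array([np.cos(h),np.sin(h)]); print(d@a, d@np.array([a[1],-a[0]]))
E
```

```text
[ 0.5282 -0.2242  0.2275] 188.75769422119 [-0.401  0.329  0.056  1.296  0.    -0.554] 0.21302047914574243
-0.07812977651456182 0.39697004855515283
```

Call:
send_rows:
  motion:
    - [-0.5,2.5,0,0,0,0]
    - [-0.9,4.6,0,0,0,0]
    - [-0.9,4.6,0,0,0,0]
    - [-0.9,4.6,0,0,0,0]
    - [-0.9,4.6,0,0,0,0]

```text
clock: 5.45
position: [0.5367, -0.0098, 0.2251]
orientation: [0.001, -0.076, 0.997, 0.0]
contact_force: [1.4, 0.1, -0.7]
gripper_width: 0.21
grip_force: 58.8
```

Call:
send_rows:
  motion:
    - [-0.9,4.6,0,0,0,0]
    - [-0.9,4.6,1,0,0,0]
    - [-0.9,4.6,2,0,0,0]
    - [-0.6,3,3,0,0,0]
    - [-0.4,2,3,0,0,0]

```text
clock: 5.95
position: [0.545, 0.1818, 0.1347]
orientation: [0.001, -0.078, 0.997, 0.0]
contact_force: [0.3, 0.3, -0.2]
gripper_width: 0.211
grip_force: 58.8
```

Call:
send_rows:
  motion:
    - [0,0,0,0,0,0]
    - [0,0,0,0,0,0]
    - [0,0,0,0,0,0]

```text
clock: 6.25
position: [0.5455, 0.1785, 0.1363]
orientation: [0.001, -0.076, 0.997, 0.0]
contact_force: [-0.5, 0.1, 0.1]
gripper_width: 0.212
grip_force: 58.8
```

```bash
python3 - <<'E'
from h import *
s=env.sense(); print(s['position'].round(4),s['orientation'].round(4),s['joints'].round(3))
a=snap('side','side2')['color'];b=snap('top','top2')['color']
m=np.zeros((400,800,3),np.uint8)
m[:,:400]=cv2.resize(a[160:280,170:290],(400,400),interpolation=cv2.INTER_CUBIC)
m[:,400:]=cv2.resize(b[145:265,185:305],(400,400),interpolation=cv2.INTER_CUBIC)
cv2.imwrite('pics/m2.png',m)
E
```

```text
[0.5455 0.1785 0.1363] [ 9.000e-04 -7.610e-02  9.971e-01  1.000e-04] [ 0.316  0.379 -0.11   1.08  -0.     0.164]
```

View pics/m2.png

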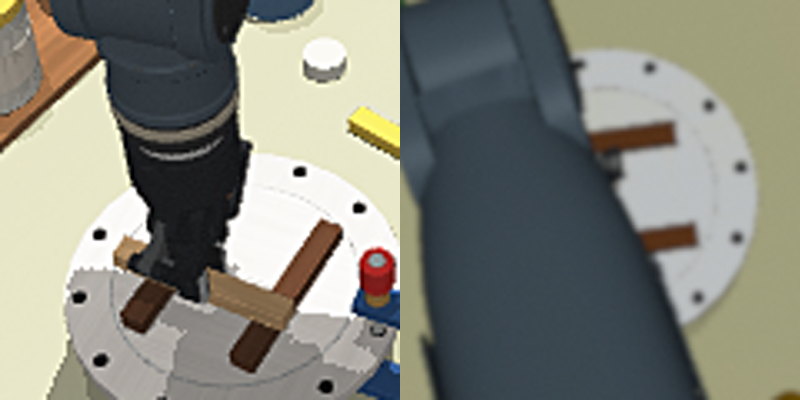

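```bash
python3 - <<'E'
from wheel import *
c=load('side2'); im=cv2.imread('pics/side2.png'); g=cv2.resize(im[215:275,195:275],None,fx=4,fy=4,interpolation=cv2.INTER_CUBIC)
S=lambda x,y:(170+x/3.333-.35,160+y/3.333-.35)
L=onz(c,*S(128,241),.1268);R=onz(c,*S(287,303),.1268); print(L,R,(L+R)/2,np.linalg.norm(L-R))
# predicted outline of top face if slat centred at TCP, heading 8.75
h=np.radians(8.75);a=np.array([np.cos(h),np.sin(h),0]);n=np.array([-a[1],a[0],0])
C=np.array([.5455,.1785,.1268]); 
for e in(1,-1):
  for k in(1,-1): print(e,k,((proj(c,C+e*.07*a+k*.01*n)[0]-[170,160]+.35)*3.333).round(0))
E
```

```text
[0.6117 0.1832 0.1268] [0.4819 0.164  0.1268] [0.5468 0.1736 0.1268] 0.13121234698000037
1 1 [113. 255.]
1 -1 [127. 235.]
-1 1 [284. 321.]
-1 -1 [297. 300.]
```

Side crop: the held slat runs from (120,245) to (290,310), matching the projection from the TCP, so it is centred in the grip. I'll shift it 2.5 mm and lower.

Call:
send_rows:
  motion:
    - [0,0.25,0.6,0,0,0]
    - [0,0,0.8,0,0,0]
    - [0,0,0.5,0,0,0]
    - [0,0,0.2,0,0,0]
    - [0,0,0,0,0,0]

```text
clock: 6.85
position: [0.5441, 0.1814, 0.1131]
orientation: [-0.001, -0.076, 0.997, -0.0]
contact_force: [-0.1, -0.5, 0.6]
gripper_width: 0.211
grip_force: 58.8
```

Call:
send_rows:
  motion:
    - [0,0,0.1,0,0,0]
    - [0,0,0.1,0,0,0]
    - [0,0,0.05,0,0,0]
    - [0,0,0,0,0,0]

```text
clock: 7.25
position: [0.5445, 0.1817, 0.1115]
orientation: [0.0, -0.077, 0.997, 0.0]
contact_force: [-0.8, -0.6, 2.0]
gripper_width: 0.21
grip_force: 59.2
```

Call:
send_rows:
  motion:
    - [0,0,0.05,0,0,0]
    - [0,0,0,0,0,0]
    - [0,0,0,0,0,0]

```text
clock: 7.55
position: [0.5445, 0.1816, 0.1115]
orientation: [0.0, -0.077, 0.997, 0.0]
contact_force: [-2.0, -1.4, 7.5]
gripper_width: 0.214
grip_force: 59.7
```

Call:
send_rows:
  motion:
    - [0,0,0,0,0,0]
    - [0,0,0,0,0,0]
    - [0,0,0,0,0,0]
    - [0,0,0,0,0,0]
  gripper: -0.2

```text
clock: 7.95
position: [0.5443, 0.1815, 0.1105]
orientation: [-0.0, -0.076, 0.997, 0.0]
contact_force: [-0.2, -0.6, -0.1]
gripper_width: 0.601
grip_force: 0.0
```

Call:
send_rows:
  motion:
    - [0,0,-1,0,0,0]
    - [0,0,-3,0,0,0]
    - [0,0,-4,0,0,0]
    - [0,0,-3,0,0,0]
    - [0,0,0,0,0,0]

```text
clock: 8.45
position: [0.5463, 0.1822, 0.2259]
orientation: [0.004, -0.077, 0.997, 0.001]
contact_force: [0.8, -0.2, -0.2]
gripper_width: 0.6
grip_force: 0.0
```

```bash
python3 - <<'E'
from h import *
s=env.sense(); p=s['position'];w,x,y,z=s['orientation']; h=2*np.arctan2(y,x); print(p.round(4),np.degrees(h)%360)
d=np.array([.551,-.3555])-p[:2]; a=np.array([np.cos(h),np.sin(h)]); print(d@a, d@np.array([a[1],-a[0]]), 'turn',-(np.radians(174.9)-h%(2*np.pi)))
E
```

```text
[0.5463 0.1822 0.2259] 188.77985893188048
0.07745938084261718 -0.532124779955896 turn 0.2422492380736574
```

Call:
send_rows:
  motion:
    - [0.4,-2.8,0,0,0,0]
    - [0.7,-4.8,0,0,0,0]
    - [0.7,-4.8,0,0,0,0]
    - [0.7,-4.8,0,0,0,0]
    - [0.7,-4.8,0,0,0,0]

```text
clock: 8.95
position: [0.5459, -0.0424, 0.2208]
orientation: [0.0, -0.077, 0.997, 0.0]
contact_force: [1.0, 0.3, -0.8]
gripper_width: 0.6
grip_force: 0.0
```

Call:
send_rows:
  motion:
    - [0.7,-4.8,0,0,0,0]
    - [0.7,-4.8,0,0,0,0]
    - [0.7,-4.8,0,0,0,0]
    - [0.7,-4.8,0,0,0,0]
    - [0.7,-4.8,0,0,0,0]

```text
clock: 9.45
position: [0.5479, -0.2852, 0.2207]
orientation: [0.0, -0.076, 0.997, 0.0]
contact_force: [1.2, 0.2, -0.2]
gripper_width: 0.601
grip_force: 0.0
```

Call:
send_rows:
  motion:
    - [0.7,-4.8,0,0,0,0]
    - [0.4,-2.4,0,0,0,0]
    - [0,0,2,0,0,0.121]
    - [0,0,4,0,0,0.121]
    - [0,0,0,0,0,0]

```text
clock: 9.95
position: [0.5458, -0.3548, 0.1556]
orientation: [-0.004, 0.046, 0.999, 0.002]
contact_force: [-0.4, 0.4, -0.5]
gripper_width: 0.601
grip_force: 0.0
```

```bash
python3 - <<'E'
from h import *
s=env.sense(); p=s['position'];w,x,y,z=s['orientation']; h=2*np.arctan2(y,x); print(p.round(4),np.degrees(h)%360,s['joints'].round(3))
d=np.array([.552,-.356])-p[:2]; a=np.array([np.cos(h),np.sin(h)]); print(d@a, d@np.array([a[1],-a[0]]))
a=snap('side','side3')['color'];b=snap('top','top3')['color']
m=np.zeros((400,800,3),np.uint8)
m[:,:400]=cv2.resize(a[190:290,190:290],(400,400),interpolation=cv2.INTER_CUBIC)
m[:,400:]=cv2.resize(b[150:260,190:300],(400,400),interpolation=cv2.INTER_CUBIC)
cv2.imwrite('pics/m3.png',m)
E
```

```text
[ 0.5458 -0.3548  0.1556] 174.7716476661134 [-0.577  0.501  0.144  1.223  0.    -0.485]
-0.006328253732579849 -0.0005798241054572585
```

View pics/m3.png

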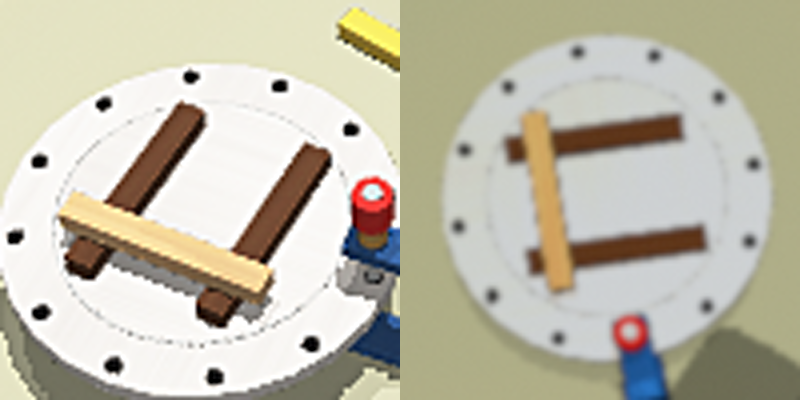

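Slat 1 lies across both dark slats near their left ends, with ends at (535,115) and (562,290) in the top crop. Continuing with slat 2.

Call:
send_rows:
  motion:
    - [-0.3,0,2,0,0,0]
    - [0,0,4,0,0,0]
    - [0,0,3,0,0,0]
    - [0,0,2,0,0,0]
    - [0,0,0,0,0,0]

```text
clock: 10.55
position: [0.5512, -0.3557, 0.05]
orientation: [-0.001, 0.043, 0.999, 0.001]
contact_force: [-0.3, 0.3, -0.1]
gripper_width: 0.596
grip_force: 0.0
```

```bash
cat > crib.py <<'E'
from wheel import *
import sys
def crib(f='top3'):
    c=load(f); im=cv2.resize(cv2.imread(f'pics/{f}.png'),None,fx=4,fy=4,interpolation=cv2.INTER_CUBIC)
    h=cv2.cvtColor(im,cv2.COLOR_BGR2HSV)
    q=cv2.inRange(h,np.array((10,80,120)),np.array((20,220,255)))
    n,l,st,ce=cv2.connectedComponentsWithStats(q)
    for i in range(1,n):
        if st[i][4]<1500: continue
        w=onz(c,*((ce[i]+.5)/4-.5),.102)
        if not(.48<w[0]<.62 and .05<w[1]<.24): continue
        W=np.array([onz(c,(x+.5)/4-.5,(y+.5)/4-.5,.102)[:2] for y,x in np.argwhere(l==i)[::3]])
        r=cv2.minAreaRect((W*1e4).astype(np.float32)); e,v=np.linalg.eigh(np.cov(W.T)); d=v[:,1]
        print('cen',W.mean(0).round(4),np.array(r[0]).round(0),np.array(r[1]).round(0),'pca',np.degrees(np.arctan(d[1]/d[0])).round(2))
s=env.sense(); p=s['position'];w,x,y,z=s['orientation']; h=2*np.arctan2(y,x); print(p.round(4),np.degrees(h)%360,s['joints'].round(3))
def go(tx,ty):
    d=np.array([tx,ty])-p[:2]; a=np.array([np.cos(h),np.sin(h)]); print('tool dx,dy',d@a, d@np.array([a[1],-a[0]]))
E
python3 -c "
from crib import *
crib(); go(.552,-.356)
fit('top3')"
```

```text
[ 0.5512 -0.3557  0.05  ] 175.09798533173677 [-0.573  0.578 -0.007  0.988  0.    -0.488]
cen [0.545  0.1784] [5455. 1786.] [1400.  262.] pca 8.86
tool dx,dy -0.0008140343940369933 -0.00020649465792690715
top3 12
centre [0.5535 0.1355] res [ 0.2  0.4 -0.1  0.2  0.1 -0.   0.1 -0.3 -0.1 -0.6 -0.6  5.3] ang [-170.3 -139.  -109.   -78.8  -49.2  -19.2   10.6   40.8   70.7  100.5
  130.7  160.9]
```

Call:
send_rows:
  motion:
    - [-0.1,0,1,0,0,0]
    - [0,0,1,0,0,0]
    - [0,0,0.4,0,0,0]
    - [0,0,0,0,0,0]

```text
clock: 10.95
position: [0.5524, -0.3563, 0.0265]
orientation: [-0.0, 0.044, 0.999, 0.0]
contact_force: [0.2, -0.6, -0.7]
gripper_width: 0.604
grip_force: 0.0
```

Call:
send_rows:
  motion:
    - [0,0,0,0,0,0]
    - [0,0,0,0,0,0]
    - [0,0,0,0,0,0]
    - [0,0,0,0,0,0]
    - [0,0,0,0,0,0]
  gripper: 1

```text
clock: 11.45
position: [0.5528, -0.3567, 0.0274]
orientation: [0.001, 0.044, 0.999, -0.0]
contact_force: [-1.1, -0.1, 5.9]
gripper_width: 0.208
grip_force: 59.7
```

Call:
send_rows:
  motion:
    - [0,0,-1.5,0,0,0]
    - [0,0,-4,0,0,0]
    - [0,0,-5,0,0,0]
    - [0,0,-5,0,0,-0.12]
    - [0,0,-4.5,0,0,-0.12]

```text
clock: 11.95
position: [0.5524, -0.3564, 0.2292]
orientation: [0.0, -0.078, 0.997, -0.0]
contact_force: [0.8, -0.7, 0.7]
gripper_width: 0.209
grip_force: 59.0
```

```bash
python3 -c "
from crib import *
go(.5618,.095)"
```

```text
[ 0.5524 -0.3564  0.2292] 188.9344195098429 [-0.573  0.477  0.293  1.386  0.    -0.729]
tool dx,dy -0.07942596862902568 0.44443192320988395
```

Call:
send_rows:
  motion:
    - [-0.5,2.6,0,0,0,0]
    - [-0.8,4.7,0,0,0,0]
    - [-0.9,4.8,0,0,0,0]
    - [-0.9,4.8,0,0,0,0]
    - [-0.9,4.8,0,0,0,0]

```text
clock: 12.45
position: [0.5589, -0.1342, 0.2267]
orientation: [0.0, -0.075, 0.997, 0.0]
contact_force: [1.1, 0.7, -0.4]
gripper_width: 0.215
grip_force: 59.0
```

Call:
send_rows:
  motion:
    - [-0.9,4.8,0,0,0,0]
    - [-0.9,4.8,0,0,0,0]
    - [-0.8,4.7,0,0,0,0]
    - [-0.8,4.7,1,0,0,0]
    - [-0.5,3.7,2,0,0,0]

```text
clock: 12.95
position: [0.5643, 0.0971, 0.1977]
orientation: [0.002, -0.076, 0.997, 0.0]
contact_force: [1.2, -0.5, -0.0]
gripper_width: 0.213
grip_force: 59.0
```

Call:
send_rows:
  motion:
    - [0,0,3,0,0,0]
    - [0,0,2,0,0,0]
    - [0,0,1,0,0,0]
    - [0,0,0,0,0,0]
    - [0,0,0,0,0,0]

```text
clock: 13.45
position: [0.5641, 0.0941, 0.1374]
orientation: [0.0, -0.075, 0.997, 0.0]
contact_force: [0.8, -0.1, -0.0]
gripper_width: 0.209
grip_force: 59.0
```

```bash
python3 - <<'E'
from crib import *
go(.5618,.095)
a=snap('side','side4')['color']
cv2.imwrite('pics/s4.png',cv2.resize(a[180:300,190:310],(600,600),interpolation=cv2.INTER_CUBIC))
c=load('side4');hh=np.radians(8.8);a=np.array([np.cos(hh),np.sin(hh),0]);n=np.array([-a[1],a[0],0])
C=np.array([p[0],p[1],p[2]-.0114])
for e in(1,-1):
  for k in(1,-1): print(e,k,((proj(c,C+e*.07*a+k*.01*n)[0]-[190,180]+.4)*5).round(0))
E
```

```text
[0.5641 0.0941 0.1374] 188.62924355860633 [ 0.165  0.375 -0.112  1.082  0.     0.015]
tool dx,dy 0.0021672862916561203 0.0012174966116283148
1 1 [148. 156.]
1 -1 [168. 129.]
-1 1 [396. 246.]
-1 -1 [414. 217.]
```

View pics/s4.png

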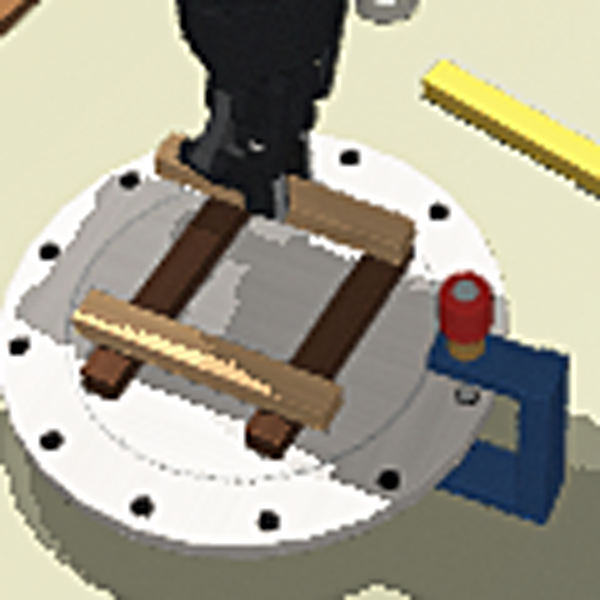

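The side view shows the held slat over the right ends of both dark slats, with ends at (165,145) and (405,235), so it is well placed. Lowering it.

Call:
send_rows:
  motion:
    - [0.05,0.1,0.6,0,0,0]
    - [0,0,0.8,0,0,0]
    - [0,0,0.5,0,0,0]
    - [0,0,0.2,0,0,0]
    - [0,0,0,0,0,0]

```text
clock: 14.0
position: [0.5628, 0.0952, 0.1152]
orientation: [-0.0, -0.076, 0.997, 0.0]
contact_force: [-0.2, 0.1, -0.1]
gripper_width: 0.211
grip_force: 59.0
```

Call:
send_rows:
  motion:
    - [0,0,0.1,0,0,0]
    - [0,0,0.1,0,0,0]
    - [0,0,0,0,0,0]

```text
clock: 14.3
position: [0.5631, 0.0953, 0.1137]
orientation: [0.0, -0.076, 0.997, 0.0]
contact_force: [-1.0, -0.0, 1.3]
gripper_width: 0.21
grip_force: 59.0
```

Call:
send_rows:
  motion:
    - [0,0,0.07,0,0,0]
    - [0,0,0,0,0,0]
    - [0,0,0,0,0,0]

```text
clock: 14.6
position: [0.5632, 0.0953, 0.1134]
orientation: [0.0, -0.076, 0.997, 0.0]
contact_force: [-1.2, -0.0, 4.4]
gripper_width: 0.206
grip_force: 59.6
```

Call:
send_rows:
  motion:
    - [0,0,0,0,0,0]
    - [0,0,0,0,0,0]
    - [0,0,0,0,0,0]
    - [0,0,0,0,0,0]
  gripper: -0.2

```text
clock: 15.0
position: [0.563, 0.0953, 0.1128]
orientation: [-0.0, -0.076, 0.997, 0.0]
contact_force: [0.3, -0.1, 0.2]
gripper_width: 0.598
grip_force: 0.0
```

Call:
send_rows:
  motion:
    - [0,0,-1,0,0,0]
    - [0,0,-3,0,0,0]
    - [0,0,-4,0,0,0]
    - [0,0,-3,0,0,0]
    - [0,0,0,0,0,0]

```text
clock: 15.5
position: [0.565, 0.0956, 0.2282]
orientation: [0.004, -0.076, 0.997, 0.0]
contact_force: [0.2, 0.0, -0.0]
gripper_width: 0.597
grip_force: 0.0
```

```bash
python3 - <<'E'
from crib import *
a=np.radians(190.8); k=np.array([.5537,.1383])+.118*np.array([np.cos(a),np.sin(a)]); print('knob by wheel',k)
go(*k)
# knob top (metal disc/red) via side & top, z .156
for f in('side3','top3'):
    c=load(f); im=cv2.resize(cv2.imread(f'pics/{f}.png'),None,fx=4,fy=4,interpolation=cv2.INTER_CUBIC)
    hs=cv2.cvtColor(im,cv2.COLOR_BGR2HSV); q=cv2.inRange(hs,np.array((0,150,90)),np.array((6,255,255)))|cv2.inRange(hs,np.array((172,150,90)),np.array((180,255,255)))
    for n in cv2.findContours(q,0,2)[0]:
        if cv2.contourArea(n)<200: continue
        x,y,w,hh=cv2.boundingRect(n); u,v=x/4+w/8-.5,y/4+hh/8-.5; o=onz(c,u,v,.143)
        if np.linalg.norm(o[:2]-k)<.04: print(f,o,w/4,hh/4)
E
```

```text
[0.565  0.0956 0.2282] 188.6625297831904 [0.168 0.323 0.049 1.289 0.    0.016]
knob by wheel [0.4377901 0.116189 ]
tool dx,dy 0.12270324133009942 0.039482708472094716
side3 [0.4376 0.1161 0.143 ] 10.25 14.25
top3 [0.4374 0.1133 0.143 ] 8.5 9.0
```

Call:
send_rows:
  motion:
    - [2.9,0.9,0,0,0,0]
    - [4,1.3,0,0,0,0]
    - [3.4,1.1,0,0,0,0]
    - [1.97,0.65,0,0,0,0]
    - [0,0,0,0,0,0]

```text
clock: 16.0
position: [0.4332, 0.116, 0.2234]
orientation: [-0.0, -0.076, 0.997, 0.0]
contact_force: [0.8, 0.4, -0.3]
gripper_width: 0.596
grip_force: 0.0
```

Call:
send_rows:
  motion:
    - [0,0,0,0,0,0]
    - [0,0,0,0,0,0]

```text
clock: 16.2
position: [0.4367, 0.1159, 0.2231]
orientation: [0.0, -0.075, 0.997, 0.0]
contact_force: [-0.6, -1.1, -0.0]
gripper_width: 0.601
grip_force: 0.0
```

```bash
python3 - <<'E'
from crib import *
go(.4378,.1162)
a=snap('side','side5')['color'];b=snap('top','top5')['color']
m=np.zeros((400,800,3),np.uint8)
m[:,:400]=cv2.resize(a[170:290,200:320],(400,400),interpolation=cv2.INTER_CUBIC)
m[:,400:]=cv2.resize(b[145:265,185:305],(400,400),interpolation=cv2.INTER_CUBIC)
cv2.imwrite('pics/m5.png',m); crib('top5')
E
```

```text
[0.4367 0.1159 0.2231] 188.65575199210767 [ 0.259  0.125 -0.228  1.217 -0.     0.108]
tool dx,dy -0.0011240293780401718 0.00017214256093042656
```

View pics/m5.png

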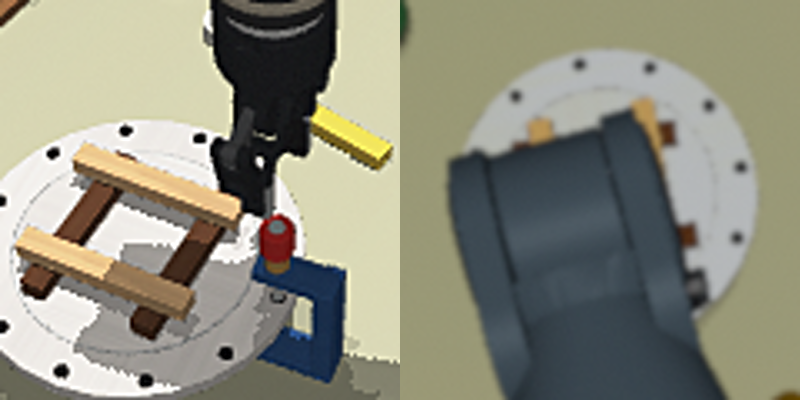

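The crib is built: the side view shows the two pale slats parallel across both dark ones, and the gripper above the knob at (277,240). Descending to grasp the knob.

Call:
send_rows:
  motion:
    - [-0.1,0,1.5,0,0,0]
    - [0,0,3,0,0,0]
    - [0,0,2.5,0,0,0]
    - [0,0,1,0,0,0]
    - [0,0,0,0,0,0]

```text
clock: 16.8
position: [0.4364, 0.1157, 0.1419]
orientation: [-0.001, -0.075, 0.997, -0.0]
contact_force: [0.2, -0.9, -0.1]
gripper_width: 0.603
grip_force: 0.0
```

Call:
send_rows:
  motion:
    - [0,0,0,0,0,0]
    - [0,0,0,0,0,0]
    - [0,0,0,0,0,0]
    - [0,0,0,0,0,0]
    - [0,0,0,0,0,0]
  gripper: 1

```text
clock: 17.3
position: [0.4377, 0.1163, 0.1442]
orientation: [0.001, -0.076, 0.997, 0.0]
contact_force: [-0.5, -0.3, 7.1]
gripper_width: 0.292
grip_force: 58.7
```

Call:
send_rows:
  motion:
    - [0,0,-0.4,0,0,0]
    - [0,0,-0.4,0,0,0]
    - [0,0,-0.4,0,0,0]
    - [0,0,-0.4,0,0,0]
    - [0,0,0,0,0,0]

```text
clock: 17.8
position: [0.4376, 0.1162, 0.1593]
orientation: [0.001, -0.076, 0.997, 0.0]
contact_force: [6.5, 1.7, -9.8]
gripper_width: 0.286
grip_force: 59.3
```

Call:
send_rows:
  motion:
    - [0,0,-0.2,0,0,0]
    - [0,0,-0.1,0,0,0]
    - [0,0,0,0,0,0]
    - [0,0,0,0,0,0]

```text
clock: 18.2
position: [0.4375, 0.1162, 0.1619]
orientation: [0.0, -0.076, 0.997, 0.0]
contact_force: [6.4, 1.3, -10.8]
gripper_width: 0.283
grip_force: 59.4
```

Call:
send_rows:
  motion:
    - [0,0,-0.1,0,0,0]
    - [0,0,-0.1,0,0,0]
    - [0,0,0,0,0,0]
    - [0,0,0,0,0,0]

```text
clock: 18.6
position: [0.4375, 0.1162, 0.1639]
orientation: [0.0, -0.076, 0.997, 0.0]
contact_force: [6.6, 2.1, -12.6]
gripper_width: 0.285
grip_force: 59.4
```

Call:
send_rows:
  motion:
    - [0,0,-0.1,0,0,0]
    - [0,0,0,0,0,0]
    - [0,0,0,0,0,0]

```text
clock: 18.9
position: [0.4375, 0.1162, 0.1644]
orientation: [0.0, -0.076, 0.997, 0.0]
contact_force: [8.1, 3.1, -15.4]
gripper_width: 0.284
grip_force: 60.7
```

Call:
send_rows:
  motion:
    - [0,0,0,0,0,0]
    - [0,0,0,0,0,0]
    - [0,0,0,0,0,0]
    - [0,0,0,0,0,0]
    - [0,0,0,0,0,0]

```text
clock: 19.4
position: [0.4375, 0.1162, 0.1644]
orientation: [0.0, -0.076, 0.997, 0.0]
contact_force: [8.5, 1.8, -16.1]
gripper_width: 0.28
grip_force: 60.7
```

```bash
python3 - <<'E'
from crib import *
a=snap('side','side6')['color']
cv2.imwrite('pics/s6.png',cv2.resize(a[180:290,200:310],(600,600),interpolation=cv2.INTER_CUBIC))
E
```

```text
[0.4375 0.1162 0.1644] 188.6624866736342 [ 0.26   0.163 -0.339  1.068  0.     0.108]
```

View pics/s6.png

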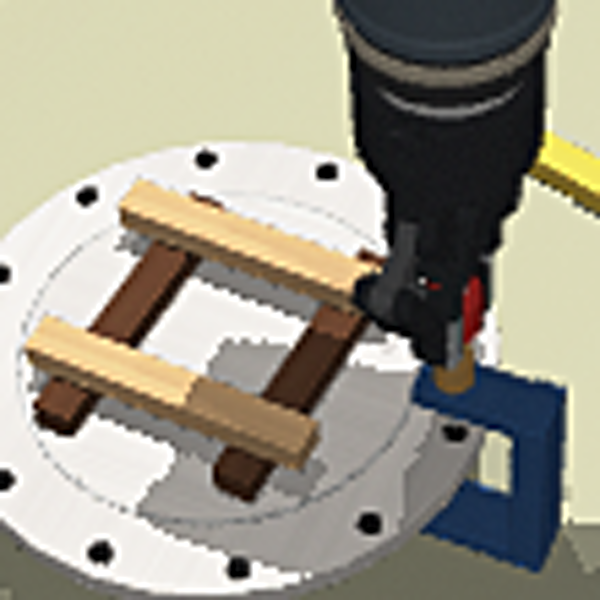

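The knob is held up clear of the barrel at (470,310), the pin is at its stop, and the crib is intact. Handing in.

```bash
python3 -c "
from cell import env
print(env.finish_job())"
```

```text
the job is handed in; nothing more can be done
None
```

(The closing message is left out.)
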